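# Tighten the click clamp on the loaded board jig

## Robot

A 6-joint arm with a two-finger parallel gripper is mounted at the origin on the work surface. World frame = base frame: x ahead of the robot, y to its left, z up, the work surface at z = 0. Lengths are in m, angles in rad, forces in N, time in s.
With the tool pointing down it reaches from about 0.35 to 0.975 m from the base axis. Payload 4.9 kg.
Tool frame: the origin (TCP) lies midway between the tips of the shut fingers; the grasp point (between the pads) lies 19 mm behind it (manip.pinch_z is the distance from the TCP to the grasp point, in m); z points along the fingers, y is the direction in which the jaws open and shut (so a half turn about z gives the same grasp; the last joint's range is limited). The gripper opens to 85 mm and grips with 20 to 120 N. Pads are 22 mm wide; open, the fingers measure 114 mm over their backs; the gripper's body (76 mm by 85 mm) begins 54 mm behind the grasp point. The pads swing forward as they close: fully open they stand 13 mm farther back than shut.
Start: joints at [1.217, 0.053, 1.613, -0, 1.476, -0.119], TCP at [0.145, 0.608, 0.231] pointing down, gripper open.
Joint ranges: [-3.01, 3.01], [-1.01, 2.22], [0.06, 2.58], [-1.02, 4.17], [0.09, 2.62], [-3.14, 3.14]. Speed limits (rad/s): [2.57, 2.57, 3.14, 3.14, 3.14, 3.14].

## Interface

Orientations are given as a unit quaternion [w, x, y, z].
In Python, from plant import manip gives the robot as it stands.
- The arm moves only by the tool drive_tool, never from a script. Its argument "commands" is text: rows parted by semicolons, each of 5 numbers parted by spaces: the finger opening in mm, from 0 to 85.4, then the shift along the tool's x, y, z in units of 30 mm (1.0 is 30 mm), then the turn about the tool's z in degrees. A call has exactly 8 rows; each row shifts and turns the commanded pose from where the row before left it, along the tool's axes as they then stand; what a row does not reach is not made up. A row lasts 1/8 s, in which the tool goes at most 62.5 mm and 10.7 degrees, less where a joint would pass 70% of its speed; a pose out of reach is approached as far as the arm can. A call is refused whole if a number of a shift passes 1 or a number of a turn 10.7, either way. A call with a gripper value outside its range is refused whole. The fingers move at their own pace and stop on an object; the grip force is fixed at half the most. Time passes only in rows, so rows that do not move let the fingers close, or fill a call up. It gives the time, the measured TCP pose, the force and the opening at its end, in the units of the state.
- manip.state(): the state, without advancing time (a new reading comes with each control period).
- manip.grab_frame(name): name is "scene" or "top"; returns the picture (420x560x3 uint8, red, green, blue); there is no depth.
- manip.camera_params(name): a dict with "fx", "fy", "cx", "cy" (pixels), "distortion" ([k1, k2, p1, p2, k3] as OpenCV has them; the pictures are not rectified), "xyz" and "orientation" of the camera in the world. Camera axes: x right, y down, z forward; pixel columns grow to the right and rows downward; lengths in m; the calibration is good to about 2 mm. A picture is of the moment at which its call begins. camera_params takes no time and is no camera call.
- manip.job_done(): hands the job in, once; it reports no verdict.
The state is a dict: "time": time; "joint_pos": joint angles; "joint_vel": joint speeds; "joint_efforts": joint torques, N m; "tool_pos": TCP position; "tool_rot": TCP orientation; "contact_force": force on the tool from outside, world axes, zero at the start; "ft_torque": the same for the moment, N m; "gripper_width": opening from 0.0 (shut) to 1.0 (fully open).
Only numpy, scipy, OpenCV 4.12 (cv2) and the standard library are available. Lean on these libraries where they do the work, as an engineer would, in place of code of your own. Each camera call takes 0.05 s, during which the arm holds its last target. There are 200 camera calls.

## Task

A dark walnut board lies loose in the jig with the orange clamp knob. Turn that orange knob clockwise until the clamp is tight on the board and the knob slips and clicks, then stop after one or two clicks and let go. Leave the blue knob of the empty jig alone and do not knock the board out of its jig.

Things in the scene. Friction and masses are not known exactly. Their poses are not given: they have to be found in the camera images.
- clamp_grip (a point): Orange wing knob, point on its upright axis, 67 mm above the bench. Grip: upright bar 46 long (x; white line at -x end), 14 thick (y), 40 tall, top at 85.5 mm; on a round foot 36 across, top at 46.5 mm; all else is lower. Pinch the 14 mm from above at 30-40 N. Clockwise from above tightens: light for 0.3 to 0.8 rad, then slips at 0.1-0.2 N m; one grasp (under 1.5 rad) does it all.
- clamp_slip (a joint): Slip of the orange knob on its clutch, rad, growing clockwise: 0 at the start and while the clamp is still closing, then grows as the knob slips. A spring pawl clicks over a tooth every 0.35 rad: 1st click at 0.17, 2nd at 0.52, 3rd at 0.87. It stays where it is left.
- clamp_cam (a joint): Angle of the aluminium cam disc (50 mm across, 10 mm off-centre) under the orange knob, rad, growing clockwise. It turns with the knob until it presses the board on the fence: starts at 0.05 to 0.4 with a gap, tight at about 0.79. It stays where it is left.
- board_mid (a point): Centre of the loose dark walnut board, 60 x 200 x 22 mm (x, y, z), 23 mm above the bench. It lies flat on the jig's 12 mm plywood base (170 x 250 mm), the cam and orange knob on its -x side, a 32 mm high wooden fence on its +x side. The cam pushes it up to 3 mm towards the fence and up to 10 mm along -y to an end stop.
- spare_tip (a point): White-marked end of the blue wing knob on the empty jig, of the same build as the orange one: 21 mm from its turning axis, 67 mm above the bench. To be left alone.

How it is judged:
At the end, for the whole second after the job is handed in: The orange knob has slipped 0.2 to 0.87 rad on its clutch (one or two clicks), its cam still stands tight on the board (cam angle 0.68 to 0.95 rad), the board lies within 20 mm of where it started, the tip of the blue knob within 8 mm, and the robot has let go (value of joint clamp_cam between 0.68 and 0.95 rad and value of joint clamp_slip between 0.2 and 0.87 rad and distance of board_mid from where it was at the start of the episode below 0.02 m and distance of spare_tip from where it was at the start of the episode below 0.008 m); the robot touches nothing.
It fails at once if the orange knob is turned on to a third click (value of joint clamp_slip above 0.87 rad).
It fails at once if the blue knob is turned or hit (distance of spare_tip from where it was at the start of the episode above 0.008 m).
It fails at once if the board is knocked out of its jig (distance of board_mid from where it was at the start of the episode above 0.02 m).
It also fails if it takes over 35 s, if anything falls off the work surface, if the arm or the gripper's body presses on something with over 40 N, if the wrist force passes 120 N, or if a joint passes its speed limit or range.

## Working session

There is one attempt and no reset: what is moved stays moved. The work goes in short steps, Python scripts to look and compute and a tool call to move; the robot and the scene stay as the last step left them, time stands still between calls to the robot, and variables do not carry over. Pictures are saved under pics/ and viewed, about 8 in all and at most 12, crops included, and the job is handed in when it is done.

Besides the shell and the picture viewer there is one more tool, called after "Request:" as name(argument=value, ...) on one line, values as JSON. drive_tool: Moves the arm, as the interface text tells. Its arguments: {"type":"object","properties":{"commands":{"type":"string"}},"required":["commands"]}

```bash
mkdir -p pics
cat > h.py <<'E'
import numpy as np,cv2
from scipy.spatial.transform import Rotation as R
from plant import manip
def ray(cam,uv,z):
    p=manip.camera_params(cam);K=np.array([[p['fx'],0,p['cx']],[0,p['fy'],p['cy']],[0,0,1.]])
    n=cv2.undistortPoints(np.array(uv,float).reshape(-1,1,2),K,np.array(p['distortion'],float)).reshape(-1,2)
    q=np.array(p['orientation']);M=R.from_quat(q[[1,2,3,0]]).as_matrix()
    d=np.c_[n,np.ones(len(n))]@M.T;o=np.array(p['xyz'])
    return o+d*((z-o[2])/d[:,2])[:,None]
def snap(cam,name):
    im=manip.grab_frame(cam);cv2.imwrite('pics/'+name,im[:,:,::-1]);return im
E
python3 - <<'E'
from h import *
a=snap('scene','s1.png');b=snap('top','t1.png')
s=manip.state();print(s);print(manip.camera_params('top'),manip.camera_params('scene'),manip.pinch_z)
cv2.imwrite('pics/b1.png',cv2.resize(np.vstack([a,b])[:,:,::-1],(400,600)))
E
```

```text
{'time': 0.1, 'joint_pos': array([ 1.21702546e+00,  5.33282911e-02,  1.61417370e+00,  2.12569975e-05,
        1.47598997e+00, -1.18989545e-01]), 'joint_vel': array([-0.00072099, -0.00153972, -0.0024103 ,  0.00096202, -0.00043658,
        0.00039659]), 'joint_efforts': array([-2.28295567e-04, -3.94900739e+01, -3.71365142e+01, -9.89764908e-05,
        3.94923060e-03, -2.23304272e-05]), 'tool_pos': array([0.14518337, 0.60732009, 0.23015257]), 'tool_rot': array([-2.32680450e-04,  1.17122183e-01,  9.93117059e-01, -9.20768815e-04]), 'contact_force': array([0.19358534, 0.55317839, 0.4668453 ]), 'ft_torque': array([-0.04294469,  0.04172714,  0.03508029]), 'gripper_width': 0.9974911283127758}
{'fx': 418.2604619412975, 'fy': 418.2604619412975, 'cx': 280.27301209781797, 'cy': 204.8711631603997, 'distortion': array([0.04285, 0.     , 0.     , 0.     , 0.     ]), 'xyz': array([ 0.40951772, -0.01968231,  0.74049249]), 'orientation': array([-0.09255769,  0.78500841, -0.6079813 ,  0.07452261])} {'fx': 485.1851341251323, 'fy': 485.1851341251323, 'cx': 281.3327826153392, 'cy': 213.70078481632365, 'distortion': array([-0.08671081,  0.        ,  0.        ,  0.        ,  0.        ]), 'xyz': array([1.02711308, 0.16642334, 0.78948189]), 'orientation': array([-0.1770452 ,  0.54717691,  0.78176999, -0.24101475])} 0.0187
```

View pics/t1.png

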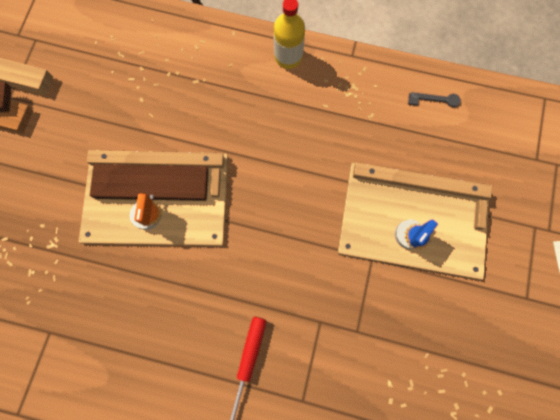

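View pics/s1.png

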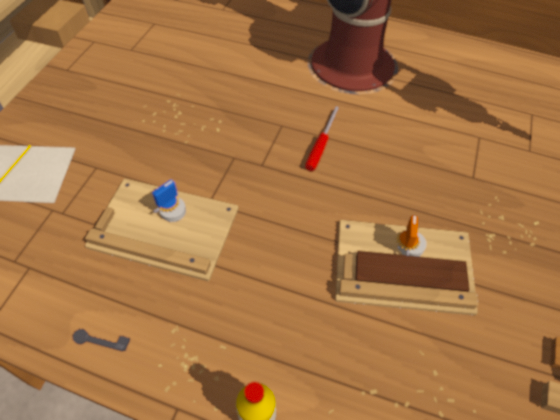

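The top view shows the orange knob near (146,208) and the blue one near (420,235). In the scene view the orange knob is near (412,232) and the blue one near (168,195). Next I'll measure the knob closely.

Run:
```python
from h import *
a=cv2.imread('pics/s1.png');b=cv2.imread('pics/t1.png')
o=[]
for im,(u,v),cam in((b,(146,208),'top'),(a,(412,235),'scene')):
    c=im[v-30:v+30,u-35:u+35];o.append(cv2.resize(c,None,fx=8,fy=8,interpolation=cv2.INTER_CUBIC)[:, :400*2])
    h=cv2.cvtColor(im,cv2.COLOR_BGR2HSV);m=cv2.inRange(h,(3,190,110),(17,255,255));w=np.zeros_like(m);w[v-30:v+30,u-35:u+35]=1;m*=w
    ys,xs=np.nonzero(m);print(cam,len(xs),xs.min(),xs.max(),ys.min(),ys.max(),cv2.minAreaRect(np.c_[xs,ys].astype(np.int32)))
    print(ray(cam,[(xs.mean(),ys.mean())],.067))
cv2.imwrite('pics/c1.png',cv2.resize(np.vstack(o),(560*1,960))[:, :][:600*2])
cv2.imwrite('pics/c1.png',np.hstack([x[:,80:480] for x in o]))
```

```text
top 287 137 158 193 222 ((147.09999084472656, 207.20001220703125), (30.40559196472168, 19.940412521362305), 81.8698959350586)
[[0.5091687  0.23080772 0.067     ]]
scene 332 399 418 216 247 ((408.3765869140625, 231.46884155273438), (18.377044677734375, 31.260948181152344), 2.862405300140381)
[[0.5148767  0.23502607 0.067     ]]
```

View pics/c1.png

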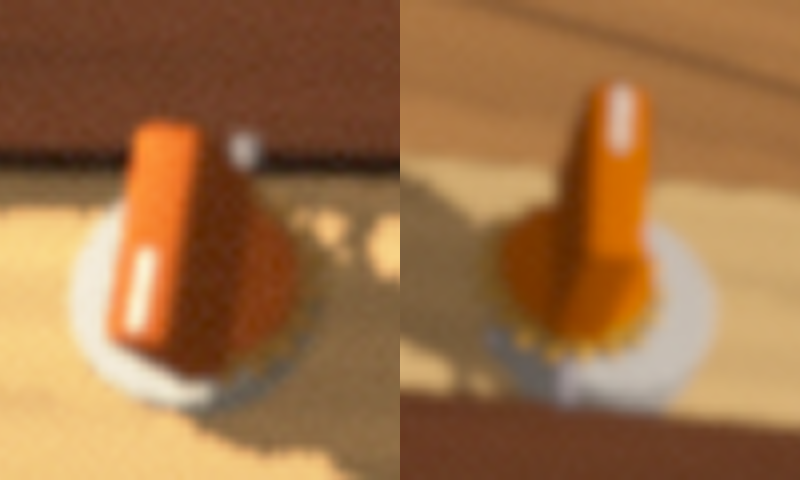

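Run:
```python
from h import *
f=lambda x,y,u0,v0:(u0+x/8-.44,v0+y/8-.44)
T=ray('top',[f(169,124,121,178),f(138,340,121,178)],.0855)
S=ray('scene',[f(614,254,387,205),f(622,80,387,205)],.0855)
for P in(T,S):
    d=P[1]-P[0];print(P,P.mean(0),np.linalg.norm(d),'ang of white end',np.degrees(np.arctan2(d[1],d[0])))
# jig base edges: fence top edge direction
B=ray('top',[(89,152),(224,153),(82,244),(223,244)],.012);print(B)
s=manip.state();q=s['tool_rot'];print(R.from_quat(q[[1,2,3,0]]).as_matrix().round(3))
```

```text
[[0.5272009  0.23842581 0.0855    ]
 [0.48354134 0.22988633 0.0855    ]] [0.50537112 0.23415607 0.0855    ] 0.044486851175773286 ang of white end -168.9330915890828
[[0.49871775 0.32323421 0.0855    ]
 [0.45121853 0.31873651 0.0855    ]] [0.47496814 0.32098536 0.0855    ] 0.04771168358011148 ang of white end -174.59079443023796
[[0.59026313 0.38449724 0.012     ]
 [0.65090806 0.14635544 0.012     ]
 [0.42796897 0.33640817 0.012     ]
 [0.48827378 0.10073961 0.012     ]]
[[-0.973  0.233 -0.001]
 [ 0.233  0.973 -0.002]
 [ 0.    -0.002 -1.   ]]
```

Run:
```python
from h import *
f=lambda x,y,u0,v0:(u0+x/8-.44,v0+y/8-.44)
S=ray('scene',[f(214,254,387,205),f(222,80,387,205)],.0855)
for P in(S,):
    d=P[1]-P[0];print(P,P.mean(0),np.linalg.norm(d),'ang of white end',np.degrees(np.arctan2(d[1],d[0])))
p=[0.5055,0.2345]
s=manip.state();q=s['tool_rot'];M=R.from_quat(q[[1,2,3,0]]).as_matrix()
print(M.T@(np.array([.506,.2345,.15])-s['tool_pos'])/.03)
```

```text
[[0.52922992 0.23974658 0.0855    ]
 [0.48305987 0.23265112 0.0855    ]] [0.50614489 0.23619885 0.0855    ] 0.04671208095408952 ang of white end -171.2630839657342
[-14.58891115  -9.28342458   2.68564555]
```

Request:
drive_tool(commands="85 -0.5 -0.3 0 0;85 -0.9 -0.57 0 0;85 -0.95 -0.6 0 0;85 -0.95 -0.6 0 0;85 -0.95 -0.6 0 0;85 -0.95 -0.6 0 0;85 -0.95 -0.6 0 0;85 -0.95 -0.6 0 0")

```text
time: 1.1
tool_pos: [0.3223, 0.426, 0.2311]
tool_rot: [0.0, 0.117, 0.993, -0.0]
contact_force: [0.6, 0.4, 1.2]
gripper_width: 0.997
```

Request:
drive_tool(commands="60 -0.95 -0.6 0 0;60 -0.95 -0.6 0 0;60 -0.95 -0.6 0 0;60 -0.95 -0.6 0 0;60 -0.95 -0.6 0 0;60 -0.95 -0.6 0 0;60 -0.95 -0.6 0 0;60 -0.4 -0.3 0 0")

```text
time: 2.1
tool_pos: [0.4963, 0.2454, 0.2311]
tool_rot: [-0.0, 0.118, 0.993, -0.0]
contact_force: [-0.3, 0.1, 0.5]
gripper_width: 0.705
```

Request:
drive_tool(commands="60 0 0 0.3 -8;60 0 0 0.6 -8;60 0 0 0.6 -7.5;60 0 0 0.3 0;60 0 0 0 0;60 0 0 0 0;60 0 0 0 0;60 0 0 0 0")

```text
time: 3.1
tool_pos: [0.4959, 0.2475, 0.1779]
tool_rot: [0.0, -0.087, 0.996, 0.0]
contact_force: [-0.6, 0.3, 0.5]
gripper_width: 0.706
```

```bash
cat > st.py <<'E'
from h import *
s=manip.state();q=s['tool_rot'];M=R.from_quat(q[[1,2,3,0]]).as_matrix()
print(s['time'],s['tool_pos'],'yaw',np.degrees(np.arctan2(M[1,0],M[0,0])),'tilt',M[:,2],s['gripper_width']*85.4,s['contact_force'],s['ft_torque'],s['joint_pos'][5])
print('shift to knob/30mm',M.T@(np.array([.5058,.2352,.052])-s['tool_pos'])/.03)
E
python3 st.py
python3 - <<'E'
from h import *
a=snap('scene','s2.png');b=snap('top','t2.png')
cv2.imwrite('pics/c2.png',np.hstack([cv2.resize(b[140:280,80:220],(400,400)),cv2.resize(a[130:270,340:480],(400,400))])[:,:,::-1])
E
```

```text
3.1 [0.49593117 0.24747886 0.17794046] yaw -169.96759030263757 tilt [ 9.70384383e-04  3.12661104e-04 -9.99999480e-01] 60.27618282146397 [-0.59704956  0.3344132   0.54169047] [-0.02299805  0.03349367  0.0090644 ] -1.4172985093561585
shift to knob/30mm [-0.24838947 -0.46092649  4.19820442]
```

View pics/c2.png

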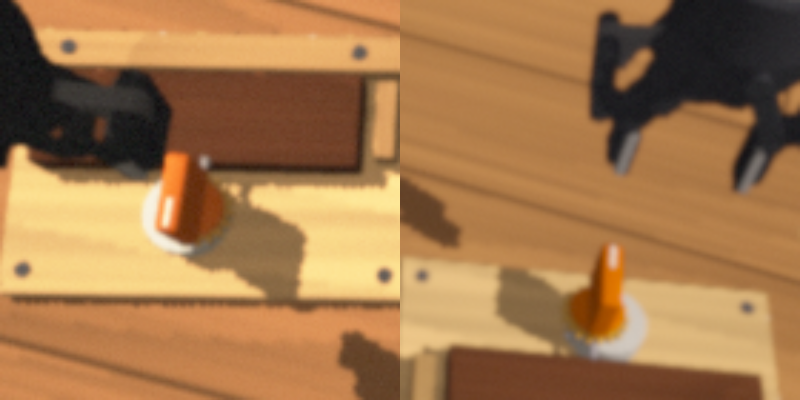

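The left fingertips stand above and to the left of the knob, and both views agree the knob hasn't moved. I'll line up over it and descend.

Request:
drive_tool(commands="60 -0.25 -0.46 0.2 0;60 0 0 0.6 0;60 0 0 0.6 0;60 0 0 0.6 0;60 0 0 0.3 0;60 0 0 0 0;60 0 0 0 0;60 0 0 0 0")

```text
time: 4.2
tool_pos: [0.506, 0.2353, 0.1093]
tool_rot: [0.001, -0.088, 0.996, 0.0]
contact_force: [-0.4, -0.2, -0.4]
gripper_width: 0.701
```

```bash
python3 st.py
python3 - <<'E'
from h import *
a=snap('scene','s3.png');b=snap('top','t3.png')
cv2.imwrite('pics/c3.png',np.hstack([cv2.resize(b[150:250,100:200],(400,400)),cv2.resize(a[170:270,360:460],(400,400))])[:,:,::-1])
E
```

```text
4.2 [0.50604259 0.23531991 0.10930381] yaw -169.95022491890313 tilt [ 1.67753388e-03  5.41551212e-04 -9.99998446e-01] 59.87442159389171 [-0.35614244 -0.17346254 -0.43806074] [-0.02357895 -0.00812767  0.09073648] -1.444289567258756
shift to knob/30mm [ 0.01199529 -0.00298404  1.91010831]
```

View pics/c3.png

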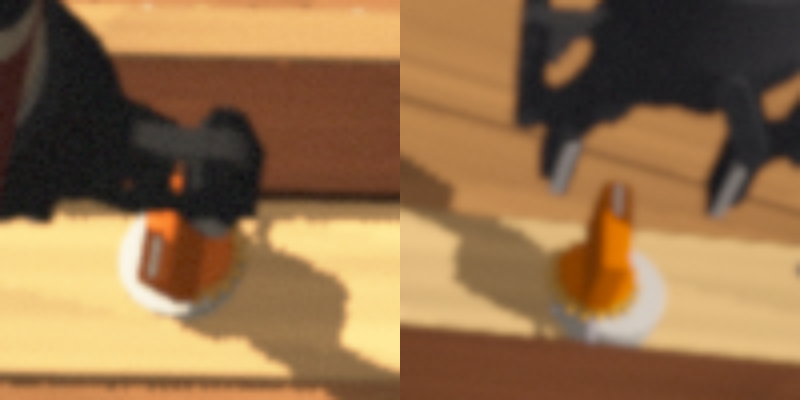

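The fingers straddle the knob on both sides, so I'll go down to grasp height and close.

Request:
drive_tool(commands="60 0 0 0.3 0;60 0 0 0.5 0;60 0 0 0.5 0;60 0 0 0.4 0;60 0 0 0.2 0;60 0 0 0 0;50 0 0 0 0;40 0 0 0 0")

```text
time: 5.3
tool_pos: [0.506, 0.2352, 0.052]
tool_rot: [0.001, -0.088, 0.996, 0.0]
contact_force: [-0.5, 0.1, -0.2]
gripper_width: 0.471
```

Request:
drive_tool(commands="30 0 0 0 0;24 0 0 0 0;20 0 0 0 0;16 0 0 0 0;10 0 0 0 0;10 0 0 0 0;10 0 0 0 0;10 0 0 0 0")

```text
time: 6.3
tool_pos: [0.5055, 0.235, 0.0514]
tool_rot: [0.0, -0.088, 0.996, -0.0]
contact_force: [-0.6, -0.8, 2.7]
gripper_width: 0.153
```

```bash
python3 st.py
```

```text
6.3 [0.50548615 0.23498641 0.0514296 ] yaw -169.95240787292812 tilt [ 3.34259350e-05 -1.87589545e-04 -9.99999982e-01] 13.030618539974746 [-0.55795637 -0.75950844  2.71529829] [-0.26761152  0.13450115  0.02674171] -1.4443346901836747
shift to knob/30mm [-0.01154338  0.00518173 -0.01901415]
```

The fingers stopped at 13 mm with under 1 N sideways, so the grip is well centred. I'll turn clockwise in small steps.

Request:
drive_tool(commands="10 0 0 0 2;10 0 0 0 2;10 0 0 0 2;10 0 0 0 2;10 0 0 0 2;10 0 0 0 2;10 0 0 0 2;10 0 0 0 2")

```text
time: 7.3
tool_pos: [0.5055, 0.2347, 0.0514]
tool_rot: [0.0, 0.053, 0.999, -0.0]
contact_force: [-0.7, -6.0, 4.8]
gripper_width: 0.155
```

```bash
python3 st.py
```

```text
7.3 [0.50550577 0.23474538 0.05140425] yaw 173.91940730758145 tilt [ 4.31357462e-05 -7.80314919e-04 -9.99999695e-01] 13.249091203237796 [-0.71143083 -5.9945396   4.7652288 ] [-0.93991897  0.20641357  0.060369  ] -1.1627350749205907
shift to knob/30mm [-0.0081498   0.01609242 -0.01986986]
```

Request:
drive_tool(commands="10 0 0 0 1;10 0 0 0 1;10 0 0 0 1;10 0 0 0 1;10 0 0 0 1;10 0 0 0 1;10 0 0 0 0;10 0 0 0 0")

```text
time: 8.3
tool_pos: [0.5055, 0.2346, 0.0514]
tool_rot: [0.0, 0.105, 0.994, -0.001]
contact_force: [-1.1, -4.8, 3.9]
gripper_width: 0.155
```

```bash
python3 st.py
```

```text
8.3 [0.50548503 0.23461518 0.05139434] yaw 167.97296918853266 tilt [-9.41762231e-05 -1.01446391e-03 -9.99999481e-01] 13.257240849720025 [-1.1073233  -4.79523063  3.87955061] [-1.04002714  0.20405497 -0.00745868] -1.0589916207927952
shift to knob/30mm [-0.00620883  0.02123335 -0.0202093 ]
```

Request:
drive_tool(commands="10 0 0 0 1;10 0 0 0 1;10 0 0 0 1;10 0 0 0 1;10 0 0 0 1;10 0 0 0 1;10 0 0 0 0;10 0 0 0 0")

```text
time: 9.3
tool_pos: [0.5054, 0.2345, 0.0514]
tool_rot: [-0.0, 0.157, 0.988, -0.001]
contact_force: [-1.7, -5.2, 5.5]
gripper_width: 0.148
```

```bash
python3 st.py
```

```text
9.3 [0.50544418 0.23451013 0.05137664] yaw 161.97669545080063 tilt [-2.20927980e-04 -1.29344421e-03 -9.99999139e-01] 12.677937036345051 [-1.65495947 -5.21528539  5.50304375] [-1.11552107  0.25327329 -0.03758035] -0.954280715861321
shift to knob/30mm [-0.00416783  0.02550997 -0.02081089]
```

Request:
drive_tool(commands="10 0 0 0 1;10 0 0 0 1;10 0 0 0 1;10 0 0 0 1;10 0 0 0 1;10 0 0 0 1;10 0 0 0 0;10 0 0 0 0")

```text
time: 10.3
tool_pos: [0.5054, 0.2344, 0.0514]
tool_rot: [-0.0, 0.208, 0.978, -0.001]
contact_force: [-2.2, -6.6, 5.1]
gripper_width: 0.154
```

```bash
python3 st.py
python3 - <<'E'
from h import *
a=snap('scene','s4.png');b=snap('top','t4.png')
cv2.imwrite('pics/c4.png',np.hstack([cv2.resize(b[150:250,80:180],(400,400),interpolation=2),cv2.resize(a[200:300,360:460],(400,400),interpolation=2)])[:,:,::-1])
E
```

```text
10.3 [0.5054245  0.23441355 0.05141079] yaw 155.9751656575594 tilt [-3.36727710e-04 -1.51235562e-03 -9.99998800e-01] 13.19064119688259 [-2.20238514 -6.57365589  5.08402146] [-1.14599227  0.27871815 -0.0028223 ] -0.8495259917623049
shift to knob/30mm [-0.00076525  0.02901015 -0.01968402]
```

View pics/c4.png

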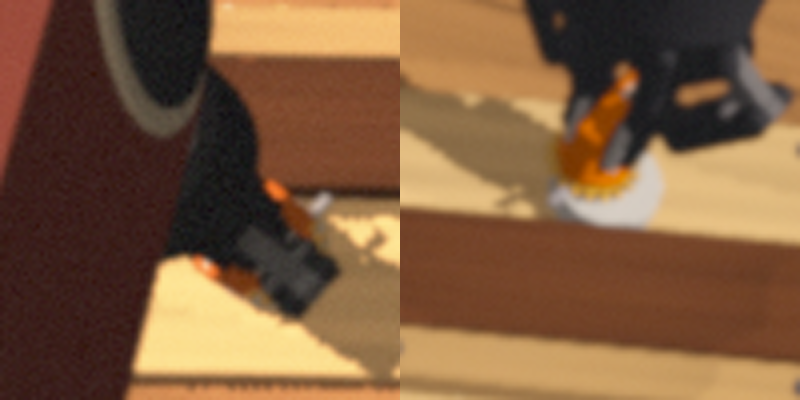

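The bar is turning with the fingers, and the light grey pawl at its upper right is visible. I've turned 34° in total and see no torque rise yet.

Request:
drive_tool(commands="10 0 0 0 1;10 0 0 0 1;10 0 0 0 1;10 0 0 0 1;10 0 0 0 1;10 0 0 0 0;10 0 0 0 0;10 0 0 0 0")

```text
time: 11.4
tool_pos: [0.5054, 0.2343, 0.0514]
tool_rot: [-0.0, 0.251, 0.968, -0.001]
contact_force: [-1.4, -7.5, 4.7]
gripper_width: 0.157
```

```bash
python3 st.py
```

```text
11.4 [0.50538981 0.23429979 0.05140197] yaw 150.97708467182787 tilt [-4.74624772e-04 -1.74819954e-03 -9.99998359e-01] 13.374469055710414 [-1.39400204 -7.45772658  4.74350059] [-1.18480852  0.31632469 -0.01288417] -0.7622971925572186
shift to knob/30mm [ 0.00259354  0.03283734 -0.01999324]
```

Request:
drive_tool(commands="10 0 0 0 1;10 0 0 0 1;10 0 0 0 1;10 0 0 0 1;10 0 0 0 1;10 0 0 0 0;10 0 0 0 0;10 0 0 0 0")

```text
time: 12.4
tool_pos: [0.5053, 0.2342, 0.0514]
tool_rot: [-0.0, 0.292, 0.956, -0.001]
contact_force: [-2.1, -6.9, 5.7]
gripper_width: 0.156
```

```bash
python3 st.py
```

```text
12.4 [0.50530591 0.23423296 0.05137674] yaw 145.9959709646322 tilt [-6.84335761e-04 -2.01243155e-03 -9.99997741e-01] 13.284084333416631 [-2.13060805 -6.87113492  5.70286026] [-1.24357743  0.3799004   0.08219243] -0.6752515855270409
shift to knob/30mm [ 0.00436247  0.0358905  -0.02085158]
```

Request:
drive_tool(commands="10 0 0 0 1;10 0 0 0 1;10 0 0 0 1;10 0 0 0 1;10 0 0 0 1;10 0 0 0 0;10 0 0 0 0;10 0 0 0 0")

```text
time: 13.4
tool_pos: [0.5052, 0.2342, 0.0514]
tool_rot: [-0.0, 0.334, 0.943, -0.001]
contact_force: [-2.3, -7.8, 5.5]
gripper_width: 0.157
```

```bash
python3 st.py
```

```text
13.4 [0.50522477 0.2341612  0.05139439] yaw 140.9991678212205 tilt [-8.78010704e-04 -2.20142735e-03 -9.99997191e-01] 13.370756275280355 [-2.25373405 -7.81393599  5.50579858] [-1.22595409  0.37141204  0.07375945] -0.5880055120571118
shift to knob/30mm [ 0.00687632  0.03893095 -0.02028015]
```

Request:
drive_tool(commands="10 0 0 0 1;10 0 0 0 1;10 0 0 0 1;10 0 0 0 1;10 0 0 0 1;10 0 0 0 0;10 0 0 0 0;10 0 0 0 0")

```text
time: 14.4
tool_pos: [0.5052, 0.234, 0.0514]
tool_rot: [-0.0, 0.375, 0.927, -0.001]
contact_force: [-3.2, -7.7, 6.6]
gripper_width: 0.156
```

```bash
python3 st.py
python3 - <<'E'
from h import *
a=snap('scene','s5.png');b=snap('top','t5.png')
cv2.imwrite('pics/c5.png',np.hstack([cv2.resize(b[140:240,100:200],(400,400),interpolation=2),cv2.resize(a[200:300,360:460],(400,400),interpolation=2)])[:,:,::-1])
for i,n in(('s','scene'),('t','top')):
  for k in (1,4,5):
    im=cv2.imread(f'pics/{i}{k}.png');h=cv2.cvtColor(im,cv2.COLOR_BGR2HSV)
    m=cv2.inRange(im,(0,0,0),(70,75,140))&cv2.inRange(h,(0,100,30),(12,255,140));x0=330 if i=='s' else 150
    w=np.zeros_like(m)
    if i=='s':w[245:300,350:475]=255
    else:w[150:205,160:225]=255
    ys,xs=np.nonzero(m&w);print(n,k,len(xs),xs.mean(),ys.mean(),np.percentile(xs,[1,99]),np.percentile(ys,[1,99]))
E
```

```text
14.4 [0.50515063 0.23404958 0.0513544 ] yaw 135.9999001858574 tilt [-0.00116156 -0.00242521 -0.99999638] 13.334453727595152 [-3.15368809 -7.7471129   6.55002485] [-1.30176321  0.42430983  0.05908243] -0.5007827499074147
shift to knob/30mm [ 0.0110495   0.04256612 -0.02163815]
scene 1 3147 411.3018748013982 270.73848109310455 [357. 465.] [254. 288.]
scene 4 3043 410.96483733158067 271.09891554387116 [357. 465.] [255. 288.]
scene 5 2980 410.59765100671143 271.3271812080537 [357. 465.] [255. 288.]
top 1 1576 182.8496192893401 181.98730964467006 [160. 206.] [166. 199.]
top 4 1513 183.07600793126238 181.7627230667548 [160. 206.] [166. 198.]
top 5 1482 183.68488529014846 181.61943319838056 [160. 207.] [166. 198.]
```

View pics/c5.png

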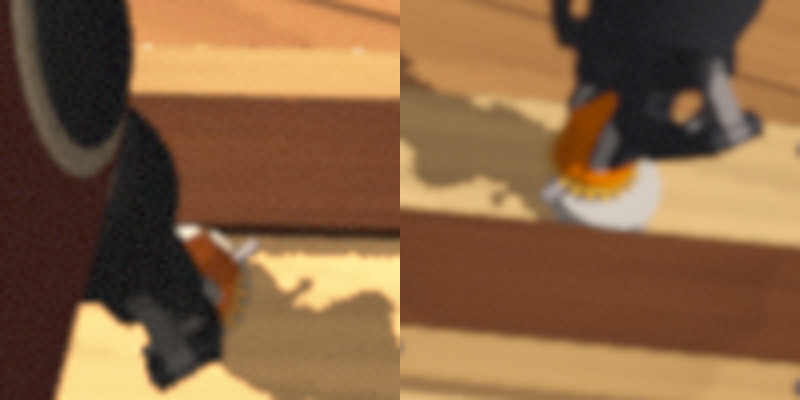

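Run:
```python
from h import *
for z in(.03,.04,.046):
  for n,L in(('top',[(151.6,196.8),(160,200.7),(161.2,202.5)]),('scene',[(400,248.7),(397.5,247.5)])):
    P=ray(n,L,z)[:,:2]-[.5054,.2352];print(z,n,np.degrees(np.arctan2(P[:,1],P[:,0])).round(1),(np.hypot(*P.T)*1e3).round(1))
a=cv2.imread('pics/t4.png')[183:213,140:175];b=cv2.imread('pics/t5.png')[183:213,140:175];c=cv2.imread('pics/t1.png')[183:213,140:175]
cv2.imwrite('pics/c6.png',np.vstack([np.hstack([cv2.resize(x,(350,300),interpolation=2) for x in(c,a)]),np.hstack([cv2.resize(b,(350,300),interpolation=2),cv2.resize(cv2.imread('pics/s5.png')[230:260,390:425],(350,300),interpolation=2)])]))
```

```text
0.03 top [ 12.  -20.5 -28.4] [30.3 28.4 27.4]
0.03 scene [-21.5 -34. ] [21.2 22.7]
0.04 top [  5.4 -28.3 -36.2] [28.  28.3 27.7]
0.04 scene [-18.  -27.8] [27.7 28.7]
0.046 top [  0.9 -33.  -40.8] [26.8 28.5 28.2]
0.046 scene [-16.6 -25.2] [31.6 32.5]
```

View pics/c6.png

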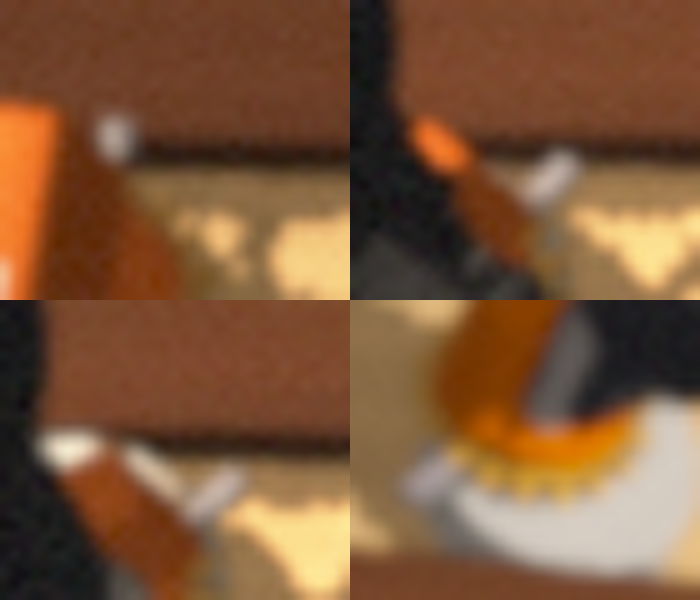

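The pawl moves with the cam. It followed the tool one-for-one up to 34°, then stopped near 43° while the tool went on to 54°. So slip is now about 0.19 rad, which matches the torque onset near 44°. Another 15° should bring it to about 0.45 rad.

Request:
drive_tool(commands="10 0 0 0 2;10 0 0 0 2;10 0 0 0 2;10 0 0 0 2;10 0 0 0 2;10 0 0 0 0;10 0 0 0 0;10 0 0 0 0")

```text
time: 15.5
tool_pos: [0.505, 0.2339, 0.0514]
tool_rot: [-0.0, 0.454, 0.891, -0.002]
contact_force: [-3.0, -8.6, 6.2]
gripper_width: 0.151
```

```bash
python3 st.py;python3 - <<'E'
from h import *
a=snap('scene','s6.png');b=snap('top','t6.png')
t5=cv2.imread('pics/t5.png');s5=cv2.imread('pics/s5.png')
r=lambda x:cv2.resize(x,(350,300),interpolation=2)
cv2.imwrite('pics/c7.png',np.vstack([np.hstack([r(t5[183:213,140:175]),r(s5[230:260,390:425])]),np.hstack([r(b[183:213,140:175,::-1]),r(a[230:260,390:425,::-1])])]))
E
```

```text
15.5 [0.50500657 0.23391894 0.05136518] yaw 125.99134781799465 tilt [-0.00158175 -0.0027833  -0.99999488] 12.871896240436024 [-2.95663252 -8.62094549  6.15469903] [-1.42101743  0.52173498  0.04031868] -0.32604410979414483
shift to knob/30mm [ 0.01898021  0.04643153 -0.02132127]
```

View pics/c7.png

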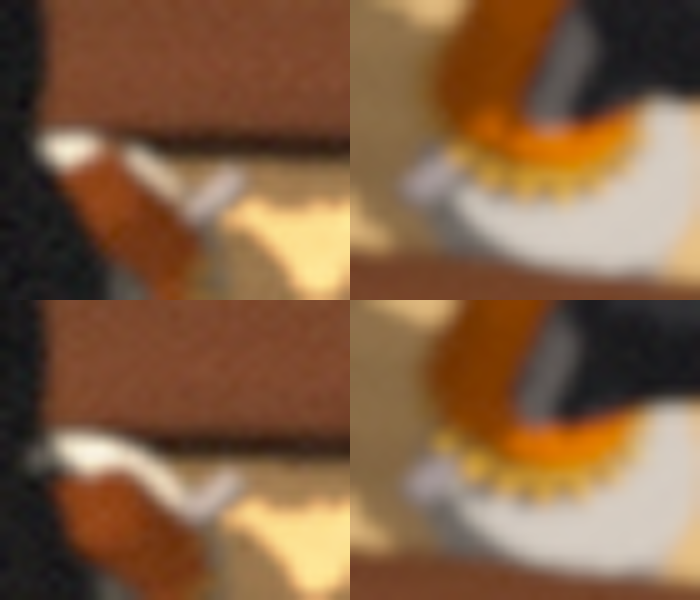

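The pawl is in the same place in both frames, so the last 10° was all slip, bringing it to about 0.36 rad. I'll add 5°, then release and lift.

Request:
drive_tool(commands="10 0 0 0 2;10 0 0 0 2;10 0 0 0 1;10 0 0 0 0;10 0 0 0 0;20 0 0 0 0;30 0 0 0 0;45 0 0 0 0")

```text
time: 16.6
tool_pos: [0.5053, 0.2355, 0.0511]
tool_rot: [-0.0, 0.492, 0.871, 0.0]
contact_force: [-1.1, 0.3, -0.5]
gripper_width: 0.525
```

Request:
drive_tool(commands="60 0 0 0 0;60 0 0 0 0;60 0 0 -0.3 0;60 0 0 -0.7 0;60 0 0 -1 0;60 0 0 -1 0;60 0 0 -1 0;60 0 0 -0.5 0")

```text
time: 17.6
tool_pos: [0.5064, 0.2354, 0.1892]
tool_rot: [0.001, 0.492, 0.871, 0.001]
contact_force: [0.3, 0.4, 0.2]
gripper_width: 0.701
```

Request:
drive_tool(commands="60 0 0 -0.5 0;60 0.5 -0.5 0 0;60 0.9 -0.9 0 0;60 0.9 -0.9 0 0;60 0.9 -0.9 0 0;60 0.5 -0.5 0 0;60 0 0 0 0;60 0 0 0 0")

```text
time: 18.6
tool_pos: [0.3535, 0.2728, 0.2011]
tool_rot: [0.0, 0.492, 0.871, -0.0]
contact_force: [0.2, -0.6, -0.3]
gripper_width: 0.701
```

```bash
python3 st.py;python3 - <<'E'
from h import *
a=snap('scene','s7.png');b=snap('top','t7.png')
r=lambda x:cv2.resize(x,(400,400),interpolation=2)[:,:,::-1]
cv2.imwrite('pics/c8.png',np.hstack([r(b[178:238,115:175]),r(a[205:265,380:440])]))
E
```

```text
18.6 [0.35347871 0.27275745 0.20114223] yaw 121.03822099328676 tilt [-7.29816127e-05 -3.58163996e-04 -9.99999933e-01] 59.90796989201587 [ 0.18728362 -0.61391563 -0.34224105] [ 0.02068395  0.03954184 -0.01545477] -0.05127115836846248
shift to knob/30mm [-3.68927646  3.70614495  4.9714853 ]
```

View pics/c8.png

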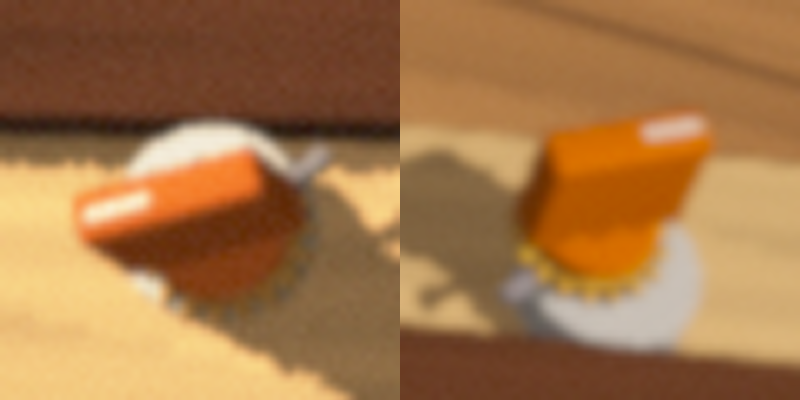

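Run:
```python
from h import *
k=60/400
for n,o,e in(('top',(115,178),[(255,172),(83,220)]),('scene',(380,205),[(148,146),(308,136)])):
    P=ray(n,np.array(o)+k*np.array(e)-.4,.0855)[:,:2];d=P[0]-P[1];w=P[1]-P[0];print(n,np.linalg.norm(d),np.degrees(np.arctan2(w[1],w[0])))
P=ray('top',[np.array((115,178))+k*np.array((310,165))-.4],.04)[:,:2]-[.5054,.2352];print('pawl',np.degrees(np.arctan2(P[:,1],P[:,0])))
for c in 'ts':
    i,j=[cv2.imread(f'pics/{c}{x}.png') for x in(1,7)]
    for im in(i,j):
        m=cv2.inRange(cv2.cvtColor(im,cv2.COLOR_BGR2HSV),(105,150,80),(125,255,255));print(c,cv2.moments(m,True)['m10']/max(1,(m>0).sum()),cv2.moments(m,True)['m01']/max(1,(m>0).sum()))
```

```text
top 0.041610562789794255 121.03148964287922
scene 0.04351854627601155 114.35422722954405
pawl [-35.57808]
t 420.9277108433735 232.85542168674698
t 420.94242424242424 232.83636363636364
s 165.23697916666666 195.48958333333334
s 165.2068062827225 195.5497382198953
```

```bash
python3 -c "
from plant import manip
print(manip.job_done(), manip.state()['time'])"
```

```text
the job is handed in; nothing more can be done
the job is handed in; nothing more can be done
```

I turned the orange knob about 69° (1.20 rad) clockwise in one grasp, then let go, lifted clear and handed the job in. The robot clock read about 18.7 s; the hand-in reports no verdict.

- **Clamp and slip:** The pawl turns with the cam, and it stopped after about 41–43° while the knob kept turning. That puts slip at about 0.45–0.5 rad, inside the allowed 0.2–0.87. One click is past, and 0.5 is close to the second click at 0.52.
- **Cam angle:** The cam turned about 0.73 rad from its start, and the pawl did not spring back after release. Reaching tight at 0.79 would mean it started near 0.05. I did not measure the cam angle directly.
- **Knob angle checks:** After release the top view put the bar at 121°, the same as the tool. The scene view gave 114°, from hand-picked edges of a foreshortened bar. If that lower figure were right, slip would be about 0.6, still inside the limits.
- **Torque:** The wrist torque signal was weak, reaching only about 0.08 N m near 44°. I relied on the pawl in the pictures to judge the slip.
- **Board:** While the clamp closed, the board shifted under one pixel in both views, in frames taken before the last 15° of turning. I did not measure it again after release; the last close-up shows it still in place by the cam.
- **Blue knob:** It is unmoved, to within 0.1 pixel in both views.
- **Forces:** They stayed under about 12 N in every reading, and the last one showed no contact.

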